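Refit the stirrer's control knob and hold it in

ROBOT

A 6-joint arm with a two-finger parallel gripper is mounted at the origin on a cart in front of the work surface, level with it; the furniture and walls round the work are solid. World frame = base frame: x ahead of the robot, y to its left, z up, the work surface at z = 0. Lengths are in mm, angles in rad, forces in N, time in s.
With the tool pointing down it reaches from about 350 to 850 mm from the base axis. Payload 8.1 kg.
Tool frame: the origin (TCP) lies on the centre line of the jaws, within the pads' length; the fingertips stand 25 mm ahead of it and the grasp point (between the pads) lies 6 mm ahead of it (env.tcp_to_tips is the y of the fingertips in the tool frame, in mm); y points along the fingers, z is the direction in which the jaws open and shut, and the axes are right-handed (so a half turn about y gives the same grasp; the last joint's range is limited). The gripper opens to 85 mm and grips with 20 to 120 N. Pads are 22 mm wide; open, the fingers measure 114 mm over their backs; the gripper's body (76 mm by 85 mm) begins 54 mm behind the grasp point. The pads swing forward as they close: fully open they stand 13 mm farther back than shut.
Start: joints at [-1.229, 0.13, 1.488, -0, 1.523, -0.085], TCP at [248.396, -546.173, 256.292] pointing down, gripper open.
Joint ranges: [-2.96, 2.96], [-0.89, 2.26], [0.02, 2.5], [-1.34, 4.48], [0, 2.73], [-2.66, 2.66]. Speed limits (rad/s): [2.39, 2.39, 2.79, 3.14, 3.14, 3.14].

INTERFACE

Orientations are given as a unit quaternion [x, y, z, w].
In Python, from bench import env gives the robot as it stands.
- The arm moves only by the tool jog_arm, never from a script. Its argument "motion" is a list of rows, each an object with "offset": the shift along the tool's x, y, z in mm, a list of three; "turn": the turn about the tool's y in rad; "grip": the finger opening in mm, from 0 to 85.4. A call has 1 to 12 rows; each row is the pose to reach, as a shift and turn from the pose measured when the call began, along the tool's axes at that moment; what a row does not reach only later rows make up. A row lasts 1/8 s, in which the tool goes at most 62.5 mm and 10.7 degrees, less where a joint would pass 70% of its speed; a pose out of reach is approached as far as the arm can. A call with a gripper value outside its range is refused whole. The fingers move at their own pace and stop on an object; "newtons" is the grip in N (left out, the last holds). Time passes only in rows, so rows that repeat a pose let the fingers close. It gives the time, the measured TCP pose, the force and the opening at its end, in the units of the state.
- env.get_state(): the state, without advancing time (a new reading comes with each control period).
- env.get_image(name): name is "side" or "top" or "wrist"; returns a dict with "img" (400x640x3 uint8, blue, green, red), "fx", "fy", "cx", "cy" (pixels), "D" ([k1, k2, p1, p2, k3] as OpenCV has them; the pictures are not rectified), "origin" and "attitude" of the camera in the world; the wrist camera has in their place "tool_from_camera" (4x4, takes a point from camera to tool coordinates, whose origin is the TCP and whose axes are the tool frame's). Camera axes: x right, y down, z forward; pixel columns grow to the right and rows downward; lengths in mm; the calibration is good to about 2 mm. A picture is of the moment at which its call begins: read the wrist's pose just before it. There is no depth.
- env.sign_off(): hands the job in, once; it reports no verdict.
The state is a dict: "t": time; "joint_pos": joint angles; "qvel": joint speeds; "tau": joint torques, N m; "ee_pos": TCP position; "tool_rot": TCP orientation; "wrist_force": force on the tool from outside, world axes, zero at the start; "wrist_torque": the same for the moment, N m; "gripper_width": finger opening in mm.
Only numpy, scipy, OpenCV 4.12 (cv2) and the standard library are available. Lean on these libraries where they do the work, as an engineer would, in place of code of your own. Each camera call takes 0.05 s, during which the arm holds its last target. There are 200 camera calls.

TASK

The blue control knob of the stirrer has been off for cleaning and a yellow splash cap covers the bare spindle: lift the cap off and stand it upright, mouth down, on the worktop. Then fit the knob, turned so that its white pointer line is on the same side as the white mark and the flat of the spindle, and push it fully home without forcing it. Keep pressing, so that the spindle's push switch stays down at its stop while the stirrer restarts, and finish while still holding the knob pressed in; do not disturb the other things on the bench.

Things in the scene. Friction and masses are not known exactly. Their poses are not given: they have to be found in the camera images.
- stirrer: Magnetic stirrer, fixed (sizes in mm): light grey housing 200 deep (x, to its back) x 130 wide, origin at the middle of its underside. Dark control panel with the spindle at the front, deck 58 high; the spindle's axis is 62 in front of the origin. White plate 105 wide, centre 38 behind the origin, top at 74; rod socket back left 68 high. Worktop right of its front half (-y) is clear for 90.
- cap_middle (a point): Loose yellow splash cap standing on the deck over the spindle, open underneath: ribbed cylinder 34 mm wide (foot flange 40 mm), 36 mm high, 20 g. The point is on its axis half-way up, 18 mm above its underside. To clear the spindle it must rise 30 mm straight up.
- knob_middle (a point): Loose blue knob (mm), lies right way up, 36 high, 50 g: round skirt 44 wide, 10 high; on it a bar grip 36 long (x), 20 thick (y, pinch here), 10 to 36 above the underside. Point on its axis 18 above the underside, z up. +x is the pointer: white line on top from the middle to the +x end. D-bore in the underside, 15.4 round, 21 deep, its flat on the +x side 3.2 from the axis.
- spindle_seat (a point): Point on the spindle's axis on top of its dark 26 mm collar, 9 mm above the deck at rest. The knob's underside rests here when home (its point 18 above this one). Steel D-shaft stands 18 above it, 14 thick, flat 2.5 from the axis, tip chamfered 1, dark line on it square to the flat. +x points to the flat and to the collar's white mark; the knob's +x must match it (play 6 degrees each way, 0.7 mm).
- spindle (a joint): Turning of the spindle about its upright axis, rad, anticlockwise from above, 0 = flat towards the stirrer's back; it stays where it is (friction 0.03 N m) but a tight knob can turn it.
- push_rod (a joint): How far the spindle is pressed down into its push switch, m: 0 at rest, 0.004 at the bottom stop. A spring takes 4.5 N to start and 8.5 N at the stop.
- marker: Bystander: black felt marker, 138 mm long, 13 mm thick, lying; origin at the middle of its underside
- timer: Bystander: white bench timer, 39 x 68 x 62 mm high; origin at the middle of its underside
- screwdriver: Bystander: red-handled screwdriver, 190 mm long, lying; origin at the middle of its underside
- tape_roll: Bystander: roll of beige tape lying flat, 82 mm across, 19 mm high; origin at the middle of its underside
- weigh_boat: Bystander: white plastic weighing boat, 68 mm square, 16 mm high; origin at the middle of its underside
- beaker: Bystander: glass beaker, 53 mm wide, 68 mm high; origin at the middle of its underside

How it is judged (in metres and radians):
On the way, in this order (a step that is already met when the one before it is completed fails the run):
1. the splash cap stands released and upright on the worktop (height (world z) of cap_middle between 0.013 and 0.023 m and angle between cap_middle's own z axis and vertical below 0.1 rad and contact force between the fingers and splash_cap below 0.2 N), for 0.2 s.
2. the knob is fully home on the spindle, its flat matched to the shaft's (z of knob_middle in the frame of spindle_seat between 0.0165 and 0.0195 m and horizontal distance between knob_middle and spindle_seat below 0.003 m and angle between the x axis of knob_middle and the x axis of spindle_seat, either way round below 0.25 rad and angle between knob_middle's own z axis and vertical below 0.1 rad), for 0.2 s.
At the end, for the whole second after the job is handed in: The knob's underside sits on the collar within 1.5 mm, its axis within 3 mm of the spindle's, upright, its pointer within 0.25 rad of the flat; the fingers still hold it (over 1.5 N) and keep the spindle pressed more than 3 of its 4 mm, at rest; the cap stands released and upright on the worktop (all of step 1 and all of step 2 and value of joint push_rod above 0.003 m and contact force between the fingers and knob above 1.5 N and linear speed of knob below 0.02 m/s); the arm keeps its last pose, push and grip.
It fails at once if a bystander is shifted by more than 30 mm (distance of any of marker, timer, screwdriver, tape_roll, weigh_boat, beaker from where it was at the start of the episode above 0.03 m).
It fails at once if the knob is forced on to the spindle with more than 45 N (contact force between knob and spindle above 45 N).
It also fails if it takes over 58 s, if anything falls off the work surface, if the arm or the gripper's body presses on something with over 40 N, if the wrist force passes 120 N, or if a joint passes its speed limit or range.

## Working session

There is one attempt and no reset: what is moved stays moved. The work goes in short steps, Python scripts to look and compute and a tool call to move; the robot and the scene stay as the last step left them, time stands still between calls to the robot, and variables do not carry over. Pictures are saved under pics/ and viewed, about 8 in all and at most 12, crops included, and the job is handed in when it is done.

Besides the shell and the picture viewer there is one more tool, called after "Call:" by a JSON object that holds its "name" and its "arguments", one argument or row to a line. jog_arm: Moves the arm, as the interface text tells. Its arguments: {"type":"object","properties":{"motion":{"type":"array","items":{"type":"object","properties":{"offset":{"type":"array","items":{"type":"number"}},"turn":{"type":"number"},"grip":{"type":"number"}}}},"newtons":{"type":"number"}},"required":["motion"]}

```bash
mkdir -p pics; ls; cat > h.py <<'E'
import numpy as np, cv2
from bench import env
from scipy.spatial.transform import Rotation as R
def snap(n,f=None):
    s=env.get_state(); c=env.get_image(n)
    if f: cv2.imwrite('pics/'+f+'.png',c['img'])
    return s,c
def campose(s,c):
    if 'tool_from_camera' in c:
        T=np.array(c['tool_from_camera']); Rt=R.from_quat(s['tool_rot']).as_matrix()
        return Rt@T[:3,3]+np.array(s['ee_pos']), Rt@T[:3,:3]
    return np.array(c['origin']),R.from_quat(c['attitude']).as_matrix()
def K(c): return np.array([[c['fx'],0,c['cx']],[0,c['fy'],c['cy']],[0,0,1.]])
def ray(s,c,px,z):
    o,M=campose(s,c)
    p=cv2.undistortPoints(np.array([[px]],float),K(c),np.array(c['D'],float))[0,0]
    d=M@np.array([p[0],p[1],1]); return o+d*(z-o[2])/d[2]
def proj(s,c,P):
    o,M=campose(s,c)
    q=(np.array(P,float).reshape(-1,3)-o)@M
    return cv2.projectPoints(q,np.zeros(3),np.zeros(3),K(c),np.array(c['D'],float))[0][:,0]
E
python3 - <<'E'
from h import *
s,c=snap('top','top0'); print(s); print(c['origin'],c['attitude'],c['fx'],c['D'])
s,c2=snap('side','side0'); print(c2['origin'],c2['attitude'])
cv2.imwrite('pics/both0.png',np.vstack([c['img'],c2['img']])[:, :] if 0 else cv2.resize(np.vstack([c['img'],c2['img']]),(480,600)))
E
```

```text
pics
{'t': 0.0, 'joint_pos': array([-1.22936367e+00,  1.31146481e-01,  1.48929967e+00, -1.82112569e-05,
        1.52302923e+00, -8.54009105e-02]), 'qvel': array([ 0.00170457,  0.00051168,  0.00120861, -0.00157553, -0.00051032,
       -0.00078564]), 'tau': array([ 9.36983160e-04, -5.69400036e+01, -5.00550056e+01, -1.88488621e-04,
        1.50173652e-02, -1.68577547e-06]), 'ee_pos': array([ 248.23327528, -545.66910768,  255.2419811 ]), 'tool_rot': array([-0.1498571 ,  0.69172362, -0.69040486,  0.14967438]), 'wrist_force': array([-0.16146473,  0.86294306, -0.04751185]), 'wrist_torque': array([ 0.01694217,  0.05422142, -0.0413066 ]), 'gripper_width': 85.42900920294561}
[4.65221358e+02 7.13960779e-01 1.21612442e+03] [-0.69816839  0.71294938 -0.04082552  0.05096436] 428.74788436181166 [-0.09904155  0.          0.          0.          0.        ]
[-481.91468752  658.40938732  621.29925633] [-0.40725146  0.72946278 -0.47899834  0.26942698]
```

View pics/top0.png

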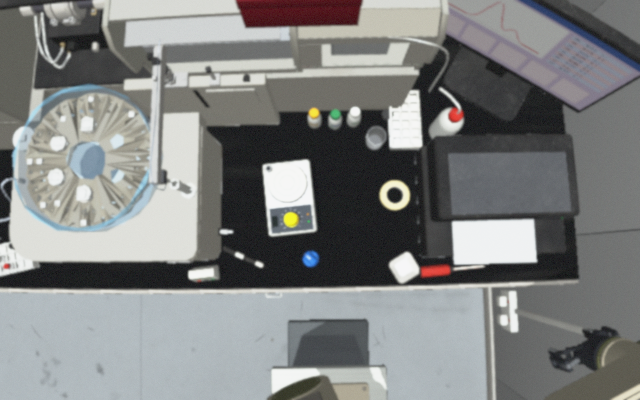

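View pics/side0.png

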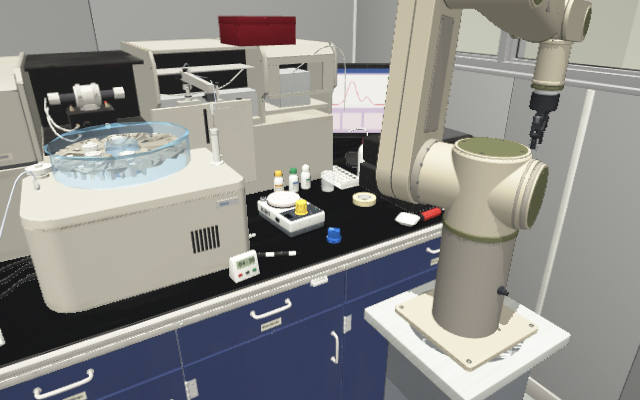

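The top view shows the cap at (291,219) on the stirrer and the knob at (310,259). The timer is at about (204,272), the marker at (245,258) and the weigh boat at (404,267). The worktop right of the stirrer, around (335,215), is clear.

```bash
python3 - <<'E'
from h import *
s,c=snap('top')
hsv=cv2.cvtColor(c['img'],cv2.COLOR_BGR2HSV)
def cen(lo,hi,box):
    m=cv2.inRange(hsv,lo,hi); k=np.zeros_like(m); x0,y0,x1,y1=box; k[y0:y1,x0:x1]=m[y0:y1,x0:x1]
    M=cv2.moments(k,True); return (M['m10']/M['m00'],M['m01']/M['m00']),M['m00']
cap,a=cen((20,120,80),(35,255,255),(275,205,310,235)); print('cap',cap,a,ray(s,c,cap,58+25))
kn,a=cen((100,120,40),(125,255,255),(295,245,328,272)); print('knob',kn,a,ray(s,c,kn,18))
for p in [(263,163),(309,160),(316,234),(270,236)]: print('corner',ray(s,c,p,58))
print('place',ray(s,c,(337,212),0))
print('tool axes cols\n',R.from_quat(s['tool_rot']).as_matrix().round(3))
i=c['img'][150:280,180:440]; cv2.imwrite('pics/crop1.png',cv2.resize(i,None,fx=3,fy=3,interpolation=cv2.INTER_CUBIC))
_,w=snap('wrist'); print(np.array(w['tool_from_camera']).round(3),w['fx'])
E
```

```text
cap (290.80434782608694, 218.97282608695653) 184.0 [557.67498013  90.87487175  83.        ]
knob (310.38039215686274, 258.59215686274507) 255.0 [451.65167046  43.07371648  18.        ]
corner [716.34361083 168.18123606  58.        ]
corner [721.66827253  40.75376086  58.        ]
corner [517.66987108  25.32592084  58.        ]
corner [514.71028034 149.79309519  58.        ]
place [581.5717287  -34.43077384   0.        ]
tool axes cols
 [[-0.91  -0.001  0.414]
 [-0.414  0.002 -0.91 ]
 [-0.    -1.    -0.002]]
[[ 1.00000e-03  9.61000e-01  2.76000e-01 -6.93110e+01]
 [-0.00000e+00 -2.76000e-01  9.61000e-01 -1.17023e+02]
 [ 1.00000e+00 -1.00000e-03 -0.00000e+00  1.48700e+00]
 [ 0.00000e+00  0.00000e+00  0.00000e+00  1.00000e+00]] 317.2444983059831
```

View pics/crop1.png

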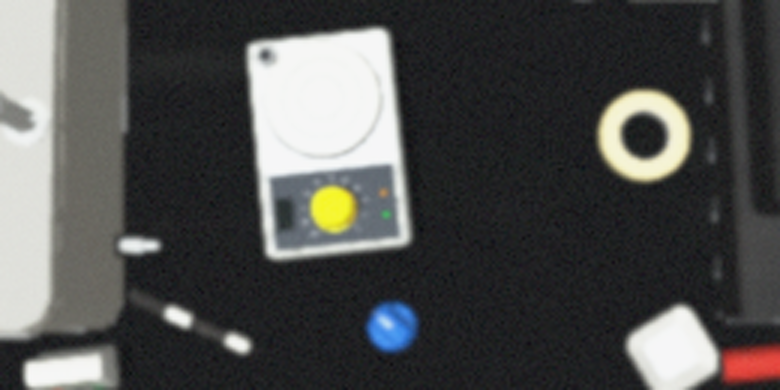

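The stirrer yaw is about +5°. I'm moving above the cap with the jaws across the stirrer.

Call:
{"name": "jog_arm", "arguments": {
  "motion": [
    {"offset": [-545,20,-451],"turn": 0.34,"grip": 85},
    {"offset": [-545,20,-451],"turn": 0.34,"grip": 85},
    {"offset": [-545,20,-451],"turn": 0.34,"grip": 85},
    {"offset": [-545,50,-451],"turn": 0.34,"grip": 85},
    {"offset": [-545,50,-451],"turn": 0.34,"grip": 85},
    {"offset": [-545,50,-451],"turn": 0.34,"grip": 85},
    {"offset": [-545,50,-451],"turn": 0.34,"grip": 85},
    {"offset": [-545,50,-451],"turn": 0.34,"grip": 85},
    {"offset": [-545,50,-451],"turn": 0.34,"grip": 85},
    {"offset": [-545,50,-451],"turn": 0.34,"grip": 85},
    {"offset": [-545,50,-451],"turn": 0.34,"grip": 85},
    {"offset": [-545,50,-451],"turn": 0.34,"grip": 85}
  ]
}}

```text
t: 1.7
ee_pos: [558.0, 93.5, 205.4]
tool_rot: [-0.032, 0.707, -0.706, 0.031]
wrist_force: [-0.1, -0.7, -0.2]
gripper_width: 85.0
```

```bash
python3 - <<'E'
from h import *
s,c=snap('wrist','w1'); print(s['ee_pos'],R.from_quat(s['tool_rot']).as_matrix().round(3))
hsv=cv2.cvtColor(c['img'],cv2.COLOR_BGR2HSV)
for n,lo,hi,z in (('cap',(20,120,80),(35,255,255),94),('knob',(100,120,40),(125,255,255),20)):
    m=cv2.inRange(hsv,lo,hi); k,l,st,ce=cv2.connectedComponentsWithStats(m)
    i=1+st[1:,4].argmax(); print(n,ce[i],st[i],ray(s,c,ce[i],z))
E
```

```text
[558.02883937  93.54180007 205.44276946] [[-0.996 -0.001  0.09 ]
 [-0.09   0.002 -0.996]
 [ 0.001 -1.    -0.002]]
cap [325.00473037 193.62393567] [ 302  167   47   55 2114] [564.86194468  91.77036543  94.        ]
knob [361.82916667 276.24097222] [ 340  253   42   51 1440] [456.80595956  42.3943036   20.        ]
```

View pics/w1.png

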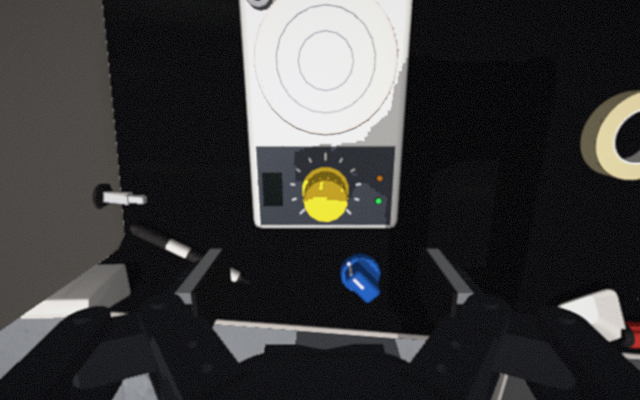

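The wrist view shows the cap's top face at about (326,204), which puts the cap near (558, 91.5). The knob is at (362,276). Next I descend, grip and lift.

Call:
{"name": "jog_arm", "arguments": {
  "motion": [
    {"offset": [0,50,2],"turn": 0,"grip": 85},
    {"offset": [0,100,2],"turn": 0,"grip": 85},
    {"offset": [0,113,2],"turn": 0,"grip": 70},
    {"offset": [0,113,2],"turn": 0,"grip": 20},
    {"offset": [0,113,2],"turn": 0,"grip": 20},
    {"offset": [0,113,2],"turn": 0,"grip": 20},
    {"offset": [0,113,2],"turn": 0,"grip": 20},
    {"offset": [0,113,2],"turn": 0,"grip": 20},
    {"offset": [0,113,2],"turn": 0,"grip": 20}
  ],
  "newtons": 20
}}

```text
t: 2.88
ee_pos: [560.3, 92.5, 95.1]
tool_rot: [-0.031, 0.707, -0.706, 0.033]
wrist_force: [-0.3, -1.0, 7.1]
gripper_width: 32.8
```

Call:
{"name": "jog_arm", "arguments": {
  "motion": [
    {"offset": [0,-20,0],"turn": 0,"grip": 20},
    {"offset": [0,-45,0],"turn": 0,"grip": 20},
    {"offset": [0,-70,0],"turn": 0,"grip": 20},
    {"offset": [0,-70,45],"turn": 0,"grip": 20},
    {"offset": [0,-70,90],"turn": 0,"grip": 20},
    {"offset": [0,-70,128],"turn": 0,"grip": 20},
    {"offset": [0,-70,128],"turn": 0,"grip": 20},
    {"offset": [0,-70,128],"turn": 0,"grip": 20}
  ]
}}

```text
t: 3.88
ee_pos: [571.9, -34.9, 166.2]
tool_rot: [-0.03, 0.707, -0.706, 0.033]
wrist_force: [-0.2, 0.4, -0.6]
gripper_width: 33.0
```

```bash
python3 - <<'E'
from h import *
s,c=snap('wrist'); _,d=snap('side'); print(s['ee_pos'],s['wrist_force'],s['gripper_width'])
a=c['img'][60:360,120:520]; b=cv2.resize(d['img'][150:260,230:390],(436,300),interpolation=cv2.INTER_CUBIC)
cv2.imwrite('pics/w2.png',np.hstack([a,b])[:, :800]); cv2.imwrite('pics/w2full.png',c['img'])
E
```

```text
[571.92376071 -34.92167338 166.16120811] [-0.18268724  0.36564506 -0.61950984] 32.96936050857825
```

View pics/w2.png

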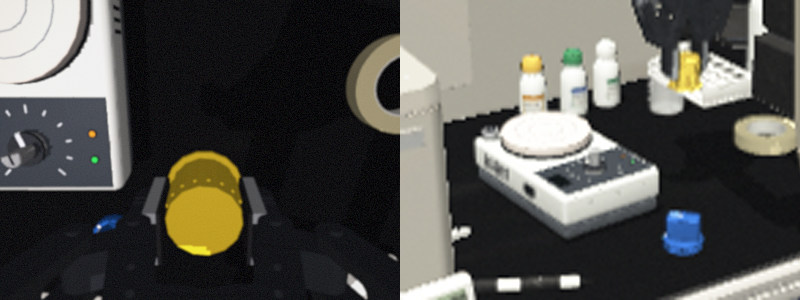

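The cap is held upright in the jaws. The spindle is exposed at about (148,208) in the full wrist frame. Lowering the cap now.

Call:
{"name": "jog_arm", "arguments": {
  "motion": [
    {"offset": [0,50,0],"turn": 0,"grip": 20},
    {"offset": [0,100,0],"turn": 0,"grip": 20},
    {"offset": [0,122,0],"turn": 0,"grip": 20},
    {"offset": [0,127,0],"turn": 0,"grip": 20},
    {"offset": [0,129,0],"turn": 0,"grip": 20},
    {"offset": [0,129,0],"turn": 0,"grip": 20}
  ]
}}

```text
t: 4.72
ee_pos: [573.1, -33.6, 37.7]
tool_rot: [-0.03, 0.707, -0.706, 0.034]
wrist_force: [0.0, 0.0, 0.1]
gripper_width: 32.5
```

Call:
{"name": "jog_arm", "arguments": {
  "motion": [
    {"offset": [0,1,0],"turn": 0,"grip": 20},
    {"offset": [0,2,0],"turn": 0,"grip": 20},
    {"offset": [0,2,0],"turn": 0,"grip": 20}
  ]
}}

```text
t: 5.1
ee_pos: [574.1, -33.6, 37.1]
tool_rot: [-0.03, 0.707, -0.706, 0.035]
wrist_force: [-2.2, 1.1, 7.1]
gripper_width: 32.5
```

The cap is touching the worktop. Releasing and rising.

Call:
{"name": "jog_arm", "arguments": {
  "motion": [
    {"offset": [0,0,0],"turn": 0,"grip": 46},
    {"offset": [0,0,0],"turn": 0,"grip": 50},
    {"offset": [0,0,0],"turn": 0,"grip": 50},
    {"offset": [0,0,0],"turn": 0,"grip": 50},
    {"offset": [0,-40,0],"turn": 0,"grip": 50},
    {"offset": [0,-100,0],"turn": 0,"grip": 50},
    {"offset": [0,-150,-45],"turn": 0,"grip": 85},
    {"offset": [0,-150,-90],"turn": 0,"grip": 85},
    {"offset": [0,-150,-125],"turn": 0,"grip": 85},
    {"offset": [0,-150,-125],"turn": 0,"grip": 85},
    {"offset": [0,-150,-125],"turn": 0,"grip": 85}
  ]
}}

```text
t: 6.48
ee_pos: [561.4, 90.1, 187.0]
tool_rot: [-0.03, 0.707, -0.706, 0.035]
wrist_force: [0.7, -0.2, -0.7]
gripper_width: 85.2
```

```bash
python3 - <<'E'
from h import *
s,c=snap('wrist','w3'); print(s['ee_pos'],s['tool_rot'],s['wrist_force'])
i=c['img'][120:320,180:500]
cv2.imwrite('pics/w3c.png',cv2.resize(i,(800,500),interpolation=cv2.INTER_CUBIC))
E
```

```text
[561.37044324  90.11129537 187.04610475] [-0.02986012  0.70679936 -0.7059094   0.03514204] [ 0.65366825 -0.24498907 -0.71800824]
```

View pics/w3c.png

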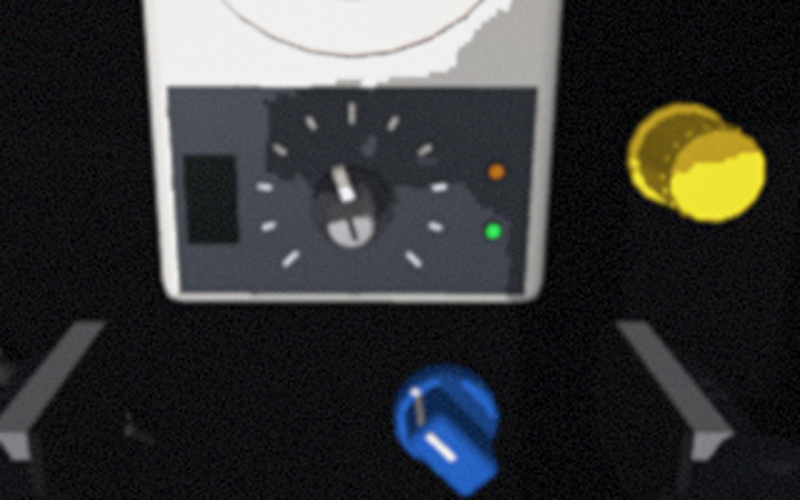

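The cap stands upright at crop (690,165). The spindle tip is at (351,232), with the flat and white mark toward the back, the mark running (338,168)–(347,197). The knob's line runs (454,460)→(427,433). Converting these to world positions.

```bash
python3 - <<'E'
from h import *
s,c=snap('wrist')
f=lambda x,y:(180+x/2.5,120+y/2.5)
Rt=R.from_quat(s['tool_rot']).as_matrix(); print(Rt.round(4))
def seg(n,a,b,z):
    A=ray(s,c,f(*a),z);B=ray(s,c,f(*b),z); d=B-A; print(n,A.round(1),B.round(1),'deg',np.degrees(np.arctan2(d[1],d[0])).round(1),np.hypot(*d[:2]).round(1))
seg('mark',(347,197),(338,168),67)
seg('darkline',(357,242),(351,220),85)
seg('knobline',(454,460),(427,433),36)
for x in (351,352): print('collar',ray(s,c,f(351,207),67))
# sub-pixel: gray patch of tip
hsv=cv2.cvtColor(c['img'],cv2.COLOR_BGR2HSV)
m=cv2.inRange(hsv,(100,100,30),(125,255,255)); k,l,st,ce=cv2.connectedComponentsWithStats(m); i=1+st[1:,4].argmax(); print('knob blob',ce[i],st[i])
print('cap top',ray(s,c,f(718,178),36), 'deck front corners',ray(s,c,f(172,296),58),ray(s,c,f(537,296),58))
E
```

```text
[[-0.9958  0.0074  0.0909]
 [-0.0909  0.0017 -0.9959]
 [-0.0075 -1.     -0.001 ]]
mark [562.3  92.2  67. ] [571.4  95.7  67. ] deg 21.6 9.7
darkline [554.1  88.2  85. ] [560.7  90.6  85. ] deg 19.6 7.0
knobline [451.7  41.5  36. ] [462.5  53.3  36. ] deg 47.4 15.9
collar [559.21916812  90.64075302  67.        ]
collar [559.21916812  90.64075302  67.        ]
knob blob [359.57304711 289.76207513] [ 336  265   45   55 1677]
cap top [572.02790945 -36.23662188  36.        ] deck front corners [520.14848002 147.45355909  58.        ] [531.20576649  25.83089146  58.        ]
```

Call:
{"name": "jog_arm", "arguments": {
  "motion": [
    {"offset": [38,0,13],"turn": -0.18,"grip": 85},
    {"offset": [76,0,26],"turn": -0.36,"grip": 85},
    {"offset": [114,20,38],"turn": -0.54,"grip": 85},
    {"offset": [114,47,38],"turn": -0.72,"grip": 85},
    {"offset": [114,47,38],"turn": -0.737,"grip": 85},
    {"offset": [114,47,38],"turn": -0.737,"grip": 85},
    {"offset": [114,47,38],"turn": -0.737,"grip": 85}
  ]
}}

```text
t: 7.45
ee_pos: [452.9, 41.3, 140.5]
tool_rot: [0.28, -0.647, 0.649, -0.287]
wrist_force: [0.6, 0.6, 0.4]
gripper_width: 84.8
```

```bash
python3 - <<'E'
from h import *
s,c=snap('wrist','w4'); print(s['ee_pos'],R.from_quat(s['tool_rot']).as_matrix().round(4))
i=c['img'][120:320,180:500]
cv2.imwrite('pics/w4c.png',cv2.resize(i,(800,500),interpolation=cv2.INTER_CUBIC))
E
```

```text
[452.92144542  41.34414875 140.45792812] [[-0.6785  0.0092  0.7345]
 [-0.7345  0.0018 -0.6786]
 [-0.0075 -1.      0.0056]]
```

View pics/w4c.png

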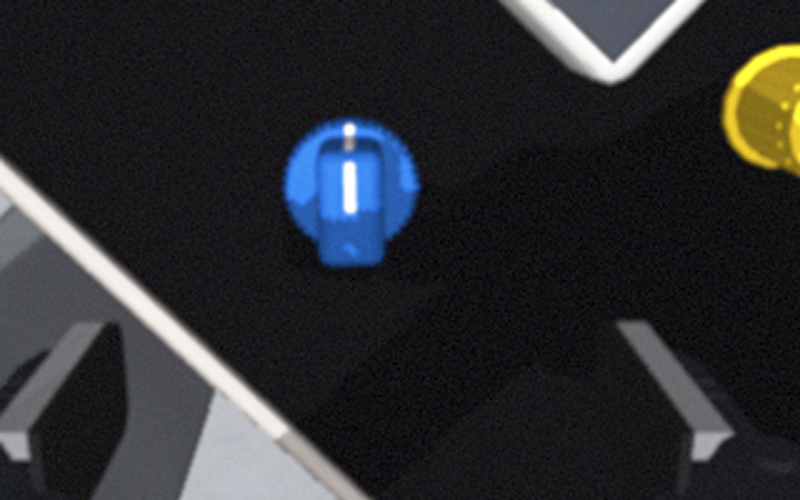

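The pointer is aligned with the tool. The knob's middle is at crop (351,214). Computing the final centring.

```bash
python3 - <<'E'
from h import *
s,c=snap('wrist'); f=lambda x,y:(180+x/2.5,120+y/2.5)
Rt=R.from_quat(s['tool_rot']).as_matrix()
A=ray(s,c,f(351,214),36);B=ray(s,c,f(348.5,162),36); d=B-A
print(A,np.degrees(np.arctan2(d[1],d[0])),'jaw',np.degrees(np.arctan2(Rt[1,2],Rt[0,2])))
print('tool delta',Rt.T@(np.array([A[0],A[1],38])-s['ee_pos']))
E
```

```text
[451.69592772  41.55773809  36.        ] 49.72680295436205 jaw -42.689859897427304
tool delta [  1.40550233 102.29957231  -1.45770512]
```

Call:
{"name": "jog_arm", "arguments": {
  "motion": [
    {"offset": [1,45,-1],"turn": -0.03,"grip": 85},
    {"offset": [1,85,-1],"turn": -0.03,"grip": 75},
    {"offset": [1,102,-1],"turn": -0.03,"grip": 40},
    {"offset": [1,102,-1],"turn": -0.03,"grip": 28},
    {"offset": [1,102,-1],"turn": -0.03,"grip": 5},
    {"offset": [1,102,-1],"turn": -0.03,"grip": 5},
    {"offset": [1,102,-1],"turn": -0.03,"grip": 5},
    {"offset": [1,102,-1],"turn": -0.03,"grip": 5},
    {"offset": [1,102,-1],"turn": -0.03,"grip": 5}
  ],
  "newtons": 40
}}

```text
t: 8.68
ee_pos: [453.3, 41.6, 39.4]
tool_rot: [0.29, -0.642, 0.644, -0.297]
wrist_force: [-0.5, -0.1, 6.8]
gripper_width: 18.8
```

The knob is held at 18.8 mm opening. I'm lifting it high enough to see the spindle under the knob, then moving over and turning.

Call:
{"name": "jog_arm", "arguments": {
  "motion": [
    {"offset": [0,-50,0],"turn": 0,"grip": 5},
    {"offset": [0,-100,0],"turn": 0,"grip": 5},
    {"offset": [-27,-140,12],"turn": 0.12,"grip": 5},
    {"offset": [-54,-176,24],"turn": 0.25,"grip": 5},
    {"offset": [-80,-176,36],"turn": 0.37,"grip": 5},
    {"offset": [-107,-176,48],"turn": 0.497,"grip": 5},
    {"offset": [-107,-176,48],"turn": 0.497,"grip": 5},
    {"offset": [-107,-176,48],"turn": 0.497,"grip": 5},
    {"offset": [-107,-176,48],"turn": 0.497,"grip": 5}
  ]
}}

```text
t: 9.8
ee_pos: [557.0, 90.3, 216.6]
tool_rot: [0.123, -0.696, 0.696, -0.13]
wrist_force: [0.3, 0.0, -0.2]
gripper_width: 18.6
```

```bash
python3 - <<'E'
from h import *
s,c=snap('wrist','w5'); print(s['ee_pos'],s['wrist_force'],R.from_quat(s['tool_rot']).as_matrix().round(4))
i=c['img'][120:320,180:500]
cv2.imwrite('pics/w5c.png',cv2.resize(i,(800,500),interpolation=cv2.INTER_CUBIC))
E
```

```text
[557.00765414  90.30850659 216.64793394] [ 0.2884948   0.04731389 -0.16682714] [[-0.9359  0.0109  0.3522]
 [-0.3522  0.0016 -0.9359]
 [-0.0108 -0.9999  0.0023]]
```

View pics/w5c.png

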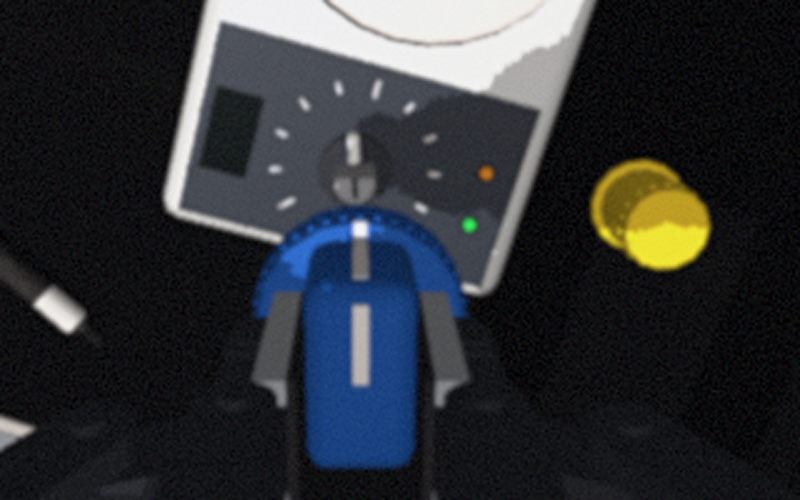

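Everything is in line: the shaft mark is at x≈352, the dark line at (353–355, 178–198) and the knob line at x≈361. Next I compute the relative offset in the tool frame, which cancels the camera bias.

```bash
cat > fit.py <<'E'
from h import *
s,c=snap('wrist'); f=lambda x,y:(180+x/2.5,120+y/2.5)
Rt=R.from_quat(s['tool_rot']).as_matrix(); p0=np.array(s['ee_pos'])
def T(a,z): return (Rt.T@(ray(s,c,f(*a),z)-p0)).round(2)
zk=p0[2]-39.4
for n,a,z in [('line far',(361,304),zk+36),('line mid',(361,386),zk+36),('bar far',(361,283),zk+36),('bar near',(361,468),zk+36),('barL',(305,380),zk+36),('barR',(417,380),zk+36),('skirt far top',(360,207),zk+10),('skirt L',(252,310),zk+5),('skirt R',(467,310),zk+5),
 ('mark in',(354,161),67),('mark out',(351,132),67),('dark a',(355,199),85),('dark b',(353,177),85),('collar L',(317,168),67),('collar R',(392,168),67),('tip L',(332,185),85),('tip R',(376,185),85),('tip near',(355,205),85)]: print(n,T(a,z))
E
python3 fit.py
python3 - <<'E'
import cv2
i=cv2.imread('pics/w5.png')[160:240,280:360]
cv2.imwrite('pics/w5z.png',cv2.resize(i,(600,600),interpolation=cv2.INTER_CUBIC))
E
```

```text
line far [-15.59   3.58   1.77]
line mid [-0.59  3.41  1.76]
bar far [-19.3    3.62   1.77]
bar near [15.32  3.24  1.76]
barL [-1.74  3.4  -7.72]
barR [-1.7   3.45 11.25]
skirt far top [-24.29  29.67   1.63]
skirt L [ -0.54  34.36 -20.77]
skirt R [-0.45 34.46 23.81]
mark in [ -4.01 149.78  -0.37]
mark out [-14.21 149.89  -1.37]
dark a [4.3400e+00 1.3169e+02 5.0000e-02]
dark b [ -3.08 131.77  -0.58]
collar L [ -1.54 149.72 -13.21]
collar R [ -1.5  149.79  12.81]
tip L [ -0.41 131.72  -7.42]
tip R [ -0.39 131.76   6.9 ]
tip near [6.3900e+00 1.3167e+02 5.0000e-02]
```

View pics/w5z.png

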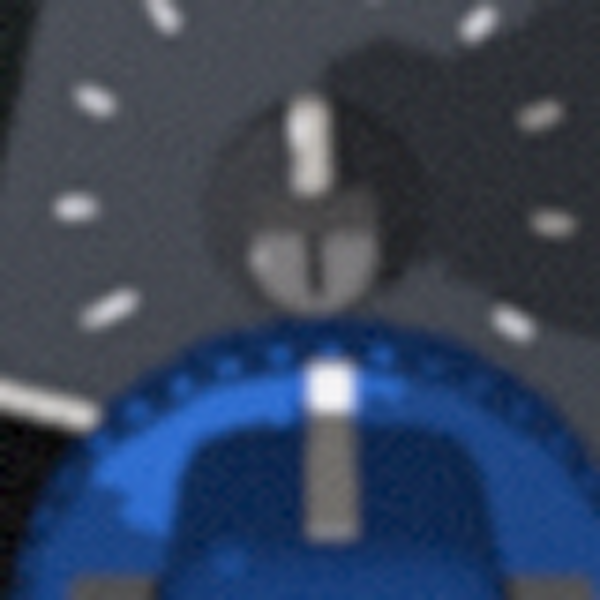

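The zoom shows the shaft tip centred at x≈314 with its flat edge at y≈232, the collar spanning 207–427, and the mark and dark line tilted about 3° from the image vertical. I'll check the camera's lateral bias at this depth on the cap, whose y I know from its release.

```bash
python3 - <<'E'
exec(open('fit.py').read().split('zk=')[0])
P=ray(s,c,f(667.5,229),36); print('cap',P, 'bias tool',Rt.T@(P-np.array([574.1,-33.6,36])))
for ex in [((318,290),(312,235),85),((313,195),(308,97),67)]:
    a,b=[T((2.5*(280+q[0]/7.5-180),2.5*(160+q[1]/7.5-120)),ex[2]) for q in ex[:2]]; d=b-a; print(a,b,np.degrees(np.arctan2(d[2],-d[0])))
for q,z in [((248,240),85),((380,240),85),((314,232),85),((207,205),67),((427,205),67)]: print(T((2.5*(280+q[0]/7.5-180),2.5*(160+q[1]/7.5-120)),z))
E
```

```text
cap [573.25250342 -35.66407676  36.        ] bias tool [ 1.51920956 -0.01325356  1.63416339]
[  3.59 131.83   0.38] [ -2.6  131.9   -0.26] -5.902983103548649
[ -2.56 149.9   -0.26] [-14.06 150.03  -0.8 ] -2.6884357526785
[ -2.05 131.87  -7.19]
[ -2.03 131.91   7.11]
[-2.940e+00  1.319e+02 -4.000e-02]
[ -1.39 149.86 -12.53]
[ -1.35 149.92  12.93]
```

Call:
{"name": "jog_arm", "arguments": {
  "motion": [
    {"offset": [1.5,30,-1.8],"turn": -0.05,"grip": 5},
    {"offset": [1.5,65,-1.8],"turn": -0.05,"grip": 5},
    {"offset": [1.5,87,-1.8],"turn": -0.05,"grip": 5},
    {"offset": [1.5,89,-1.8],"turn": -0.05,"grip": 5},
    {"offset": [1.5,89,-1.8],"turn": -0.05,"grip": 5},
    {"offset": [1.5,89,-1.8],"turn": -0.05,"grip": 5}
  ]
}}

```text
t: 10.7
ee_pos: [557.4, 91.8, 129.6]
tool_rot: [0.139, -0.692, 0.693, -0.149]
wrist_force: [0.6, -0.2, 0.1]
gripper_width: 19.0
```

```bash
python3 - <<'E'
from h import *
s,d=snap('side'); print(s['ee_pos'],s['wrist_force'],R.from_quat(s['tool_rot']).as_matrix().round(4))
print(proj(s,d,[[559,92,80]]))
x,y=proj(s,d,[[559,92,80]])[0].astype(int); i=d['img'][y-30:y+30,x-40:x+40]
cv2.imwrite('pics/s6.png',cv2.resize(i,(640,480),interpolation=cv2.INTER_CUBIC))
E
```

```text
[557.37569453  91.75139084 129.61489165] [ 0.55880401 -0.22833302  0.13676338] [[-0.9173  0.0142  0.398 ]
 [-0.398   0.0019 -0.9174]
 [-0.0138 -0.9999  0.0039]]
[[300.40786551 205.71840213]]
```

The pose is x +1.4 mm off the target because of the controller offset. Correcting while still above the tip.

Call:
{"name": "jog_arm", "arguments": {
  "motion": [
    {"offset": [2.4,1,-0.8],"turn": 0,"grip": 5},
    {"offset": [2.4,1,-0.8],"turn": 0,"grip": 5},
    {"offset": [2.4,1,-0.8],"turn": 0,"grip": 5},
    {"offset": [2.4,1,-0.8],"turn": 0,"grip": 5}
  ]
}}

```text
t: 11.25
ee_pos: [554.8, 91.5, 128.4]
tool_rot: [0.139, -0.692, 0.693, -0.149]
wrist_force: [-0.1, 0.6, -0.4]
gripper_width: 19.1
```

```bash
python3 - <<'E'
from h import *
for k in range(4):
    s,_=snap('side'); print(s['t'],s['ee_pos'].round(2),s['wrist_force'].round(2),s['joint_pos'].round(4))
E
```

```text
11.25 [554.77  91.55 128.43] [-0.08  0.56 -0.44] [7.1800e-02 1.1440e-01 1.7450e+00 9.0000e-04 1.2680e+00 1.2329e+00]
11.3 [554.76  91.54 128.36] [-0.01  0.46 -0.28] [7.180e-02 1.146e-01 1.745e+00 9.000e-04 1.268e+00 1.233e+00]
11.35 [554.75  91.54 128.36] [ 1.18 -0.45  0.29] [7.180e-02 1.146e-01 1.745e+00 9.000e-04 1.268e+00 1.233e+00]
11.4 [554.76  91.53 128.36] [ 0.74  0.98 -0.36] [7.180e-02 1.146e-01 1.745e+00 9.000e-04 1.268e+00 1.233e+00]
```

Call:
{"name": "jog_arm", "arguments": {
  "motion": [
    {"offset": [-1.1,0,0.5],"turn": 0,"grip": 5},
    {"offset": [-1.1,1,0.5],"turn": 0,"grip": 5},
    {"offset": [-1.1,2,0.5],"turn": 0,"grip": 5},
    {"offset": [-1.1,3,0.5],"turn": 0,"grip": 5},
    {"offset": [-1.1,4,0.5],"turn": 0,"grip": 5},
    {"offset": [-1.1,5,0.5],"turn": 0,"grip": 5},
    {"offset": [-1.1,5,0.5],"turn": 0,"grip": 5}
  ]
}}

```text
t: 12.32
ee_pos: [556.2, 91.6, 123.7]
tool_rot: [0.139, -0.692, 0.693, -0.149]
wrist_force: [-0.0, 0.6, 4.1]
gripper_width: 19.5
```

Call:
{"name": "jog_arm", "arguments": {
  "motion": [
    {"offset": [0,1,0],"turn": 0,"grip": 5},
    {"offset": [0,2,0],"turn": 0,"grip": 5},
    {"offset": [0,2,0],"turn": 0,"grip": 5}
  ]
}}

```text
t: 12.7
ee_pos: [556.7, 91.7, 121.8]
tool_rot: [0.138, -0.692, 0.693, -0.149]
wrist_force: [3.0, 0.7, -0.4]
gripper_width: 19.0
```

The vertical force dropped and a lateral force of +3 N appeared, so the bore has gone onto the shaft. I'll ease +x and continue down.

Call:
{"name": "jog_arm", "arguments": {
  "motion": [
    {"offset": [-0.7,0.5,0.3],"turn": 0,"grip": 5},
    {"offset": [-0.7,1.5,0.3],"turn": 0,"grip": 5},
    {"offset": [-0.7,2.5,0.3],"turn": 0,"grip": 5},
    {"offset": [-0.7,3,0.3],"turn": 0,"grip": 5},
    {"offset": [-0.7,3,0.3],"turn": 0,"grip": 5}
  ]
}}

```text
t: 13.32
ee_pos: [557.4, 91.7, 118.6]
tool_rot: [0.138, -0.692, 0.693, -0.149]
wrist_force: [1.0, 0.4, -0.1]
gripper_width: 19.2
```

Call:
{"name": "jog_arm", "arguments": {
  "motion": [
    {"offset": [-0.2,1.5,0.1],"turn": 0,"grip": 5},
    {"offset": [-0.2,3,0.1],"turn": 0,"grip": 5},
    {"offset": [-0.2,4.5,0.1],"turn": 0,"grip": 5},
    {"offset": [-0.2,6,0.1],"turn": 0,"grip": 5},
    {"offset": [-0.2,8,0.1],"turn": 0,"grip": 5},
    {"offset": [-0.2,8,0.1],"turn": 0,"grip": 5}
  ]
}}

```text
t: 14.08
ee_pos: [557.5, 91.7, 110.3]
tool_rot: [0.139, -0.692, 0.693, -0.149]
wrist_force: [0.4, -0.3, -1.7]
gripper_width: 19.3
```

Call:
{"name": "jog_arm", "arguments": {
  "motion": [
    {"offset": [0,1,0],"turn": 0,"grip": 5},
    {"offset": [0,2,0],"turn": 0,"grip": 5},
    {"offset": [0,3,0],"turn": 0,"grip": 5},
    {"offset": [0,4,0],"turn": 0,"grip": 5},
    {"offset": [0,4,0],"turn": 0,"grip": 5},
    {"offset": [0,4,0],"turn": 0,"grip": 5}
  ]
}}

```text
t: 14.82
ee_pos: [557.7, 91.7, 106.5]
tool_rot: [0.138, -0.692, 0.693, -0.149]
wrist_force: [-1.6, -0.3, 1.3]
gripper_width: 18.9
```

Call:
{"name": "jog_arm", "arguments": {
  "motion": [
    {"offset": [0,1,0],"turn": 0,"grip": 5},
    {"offset": [0,2,0],"turn": 0,"grip": 5},
    {"offset": [0,3,0],"turn": 0,"grip": 5},
    {"offset": [0,3,0],"turn": 0,"grip": 5},
    {"offset": [0,3,0],"turn": 0,"grip": 5}
  ]
}}

```text
t: 15.45
ee_pos: [557.7, 91.7, 103.8]
tool_rot: [0.138, -0.692, 0.693, -0.149]
wrist_force: [-3.3, -0.3, 6.5]
gripper_width: 19.3
```

The knob is on the collar and the spring is engaging. Relieving the x load and pressing on.

Call:
{"name": "jog_arm", "arguments": {
  "motion": [
    {"offset": [0.5,1,-0.2],"turn": 0,"grip": 5},
    {"offset": [0.5,2,-0.2],"turn": 0,"grip": 5},
    {"offset": [0.5,2.5,-0.2],"turn": 0,"grip": 5},
    {"offset": [0.5,2.5,-0.2],"turn": 0,"grip": 5},
    {"offset": [0.5,2.5,-0.2],"turn": 0,"grip": 5}
  ]
}}

```text
t: 16.08
ee_pos: [557.7, 91.7, 102.3]
tool_rot: [0.138, -0.692, 0.693, -0.149]
wrist_force: [-2.8, -1.2, 9.7]
gripper_width: 19.3
```

Call:
{"name": "jog_arm", "arguments": {
  "motion": [
    {"offset": [0.3,1,-0.1],"turn": 0,"grip": 5},
    {"offset": [0.3,2,-0.1],"turn": 0,"grip": 5},
    {"offset": [0.3,3,-0.1],"turn": 0,"grip": 5},
    {"offset": [0.3,3,-0.1],"turn": 0,"grip": 5},
    {"offset": [0.3,3,-0.1],"turn": 0,"grip": 5}
  ]
}}

```text
t: 16.7
ee_pos: [557.9, 91.8, 102.1]
tool_rot: [0.138, -0.692, 0.693, -0.15]
wrist_force: [-13.1, -2.3, 25.8]
gripper_width: 19.2
```

The bottom stop is reached: z stays at 102.1 while the force rises. Easing to a steady moderate press of about 15 N.

Call:
{"name": "jog_arm", "arguments": {
  "motion": [
    {"offset": [0.3,1.6,0],"turn": 0,"grip": 5},
    {"offset": [0.3,1.6,0],"turn": 0,"grip": 5},
    {"offset": [0.3,1.6,0],"turn": 0,"grip": 5},
    {"offset": [0.3,1.6,0],"turn": 0,"grip": 5}
  ]
}}

```text
t: 17.2
ee_pos: [557.8, 91.8, 102.2]
tool_rot: [0.138, -0.692, 0.693, -0.15]
wrist_force: [-8.6, -0.9, 18.2]
gripper_width: 19.2
```

```bash
python3 - <<'E'
from h import *
s,c=snap('wrist'); s2,d=snap('side'); s3,t=snap('top')
for q in (s,s2,s3): print(q['t'],q['ee_pos'].round(2),q['wrist_force'].round(1),q['wrist_torque'].round(2))
x,y=proj(s2,d,[[560,60,50]])[0].astype(int); i=cv2.resize(d['img'][y-40:y+35,x-50:x+50],(400,300),interpolation=cv2.INTER_CUBIC)
cv2.imwrite('pics/f.png',np.hstack([c['img'][100:400,120:520],i]))
hsv=cv2.cvtColor(d['img'],cv2.COLOR_BGR2HSV)
E
```

```text
17.2 [557.84  91.75 102.24] [-8.6 -0.9 18.2] [-0.11  1.81  0.01]
17.25 [557.84  91.73 102.23] [-9.  -2.  17.3] [-0.12  1.81 -0.07]
17.3 [557.85  91.75 102.22] [-9.2 -1.  17.2] [-0.15  1.8   0.05]
```

View pics/f.png

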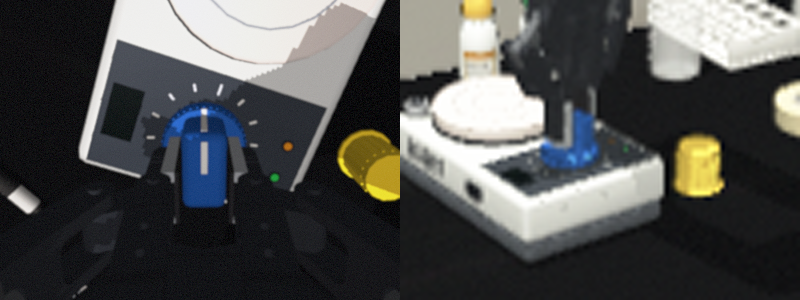

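Both views show the knob down on its collar with the pointer along the mark, and the cap standing upright beside the stirrer. z matches the expected pressed height: 102.2 measured against 102.4.

```bash
python3 -c "
from bench import env
print(env.sign_off()); s=env.get_state(); print(s['t'],s['ee_pos'],s['wrist_force'],s['gripper_width'])"
```

```text
the job is handed in; nothing more can be done
None
the job is handed in; nothing more can be done
```

I lifted the cap off and stood it mouth down on the worktop right of the stirrer. Then I turned the knob to the spindle's mark, fitted it, pressed it to the bottom stop and handed the job in while still holding it, at about 17 s of the 58 s. The hand-in gave no verdict, and the switch travel and contact forces can't be read directly, so what follows comes from pose, wrist force and pictures.

**Last checks before hand-in:**
- **Pressed depth:** The tool height was 102.2 mm, against 102.4 mm expected at the stop. It hardly moved when the push rose from 10 to 26 N, so I take the switch to be fully down.
- **Push:** I eased the push to a steady 17–18 N. The highest wrist force I read while fitting and pressing was about 29 N.
- **Grip:** The fingers were holding the knob at 19.2 mm opening.
- **Pictures:** The knob sits down on the collar. The cap stands upright and released. Nothing I saw of the bystanders looked disturbed, but I did not measure their positions at the end.

**Less certain:**
- **Sideways load:** About 9 N in −x remained on the wrist while pressing.
- **Pointer angle:** My readings of the spindle's angle differed by up to about 6°. I fitted the knob with a middle value, and it went on with little force.

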